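# Dock the dental handpiece and hold the purge valve half open

## Robot

A 6-joint arm with a two-finger parallel gripper is mounted at the origin on the work surface. World frame = base frame: x ahead of the robot, y to its left, z up, the work surface at z = 0. Lengths are in m, angles in degrees, forces in N, time in s.
With the tool pointing down it reaches from about 0.35 to 0.925 m from the base axis. Payload 6.4 kg.
Tool frame: the origin (TCP) lies between the finger pads; the fingertips stand 11 mm ahead of it and the grasp point (between the pads) lies 8 mm behind it; x points along the fingers, y is the direction in which the jaws open and shut, and the axes are right-handed (so a half turn about x gives the same grasp; the last joint's range is limited). The gripper opens to 94 mm and grips with 3 to 60 N. Pads are 16 mm wide; open, the fingers measure 119 mm over their backs; the gripper's body (75 mm by 177 mm) begins 78 mm behind the grasp point.
Start: joints at [54.712, 14.043, 89.255, -0, 76.702, -9.975], TCP at [0.278, 0.588, 0.216] pointing down, gripper open.
Joint ranges: [-179.41, 179.41], [-58.25, 129.5], [7.25, 145.43], [-54.29, 234.29], [11.92, 165.04], [-157.13, 157.13]. Speed limits (degrees/s): [147.25, 147.25, 180, 180, 180, 180].

## Interface

Orientations are given as a 3x3 rotation matrix whose columns are the frame's x, y, z axes.
In Python, from rig import ctrl, vision gives the robot as it stands.
- The arm moves only by the shell command python3 -m handwheel 'ROWS' [FORCE]. ROWS is JSON, a list of rows, each an object with "xyz": the shift along the tool's x, y, z normalised to -1 to 1, where 1 is 12 cm, a list of three; "roll": the turn about the tool's x normalised to -1 to 1, where 1 is pi/2 rad; "jaw": the finger opening in mm, from 0 to 94. In form: [{"xyz": [x, y, z], "roll": roll, "jaw": jaw}, ...]. A call has 1 to 12 rows; each row shifts and turns the commanded pose from where the row before left it, along the tool's axes as they then stand; what a row does not reach is not made up. A row lasts 1/10 s, in which the tool goes at most 50 mm and 8.59 degrees, less where a joint would pass 70% of its speed; a pose out of reach is approached as far as the arm can. A call with a number of a shift or a turn outside -1 to 1 is refused whole. A call with a gripper value outside its range is refused whole. The fingers move at their own pace and stop on an object; FORCE is the grip in N (left out, the last holds). Time passes only in rows, so rows that do not move let the fingers close. It gives the time, the measured TCP pose, the force and the opening at its end, in the units of the state.
- ctrl.get_obs(): the state, without advancing time (a new reading comes with each control period).
- vision.snapshot(name): name is "scene" or "top" or "wrist"; returns the picture (420x560x3 uint8, blue, green, red); there is no depth.
- vision.camera_model(name): a dict with "fx", "fy", "cx", "cy" (pixels), "dist_coeffs" ([k1, k2, p1, p2, k3] as OpenCV has them; the pictures are not rectified), "R" (3x3) and "t" (3): a world point X has camera coordinates R X + t; the wrist camera has in their place "hand_eye" (4x4, takes a point from camera to tool coordinates, whose origin is the TCP and whose axes are the tool frame's). Camera axes: x right, y down, z forward; pixel columns grow to the right and rows downward; lengths in m; the calibration is good to about 2 mm. A picture is of the moment at which its call begins: read the wrist's pose just before it. camera_model takes no time and is no camera call.
- ctrl.close_job(): hands the job in, once; it reports no verdict.
The state is a dict: "clock": time; "joints": joint angles; "qd": joint speeds; "effort": joint torques, N m; "eef_pos": TCP position; "tcp_rot": TCP orientation; "contact_force": force on the tool from outside, world axes, zero at the start; "wrist_torque": the same for the moment, N m; "width": opening from 0.0 (shut) to 1.0 (fully open).
Only numpy, scipy, OpenCV 4.12 (cv2) and the standard library are available. Lean on these libraries where they do the work, as an engineer would, in place of code of your own. Each camera call takes 0.05 s, during which the arm holds its last target.

## Task

Purge the dental handpiece with air: slide its carriage along the rails all the way to the stop at the nozzle, and only then press the valve's plunger half-way down (15 mm, where the black ring on its stem meets the collar of the valve) and keep it held there with the robot. Never push the plunger on to the bottom, which would dose oil, and leave the other things on the counter where they are. The program finishes while holding the plunger half-way down, with the carriage still at its stop: do not let go.

Things in the scene. Friction and masses are not known exactly. Their poses are not given: they have to be found in the camera images.
- station: Docking station fixed to the counter: white base plate 110 x 370 mm, 12 mm thick; origin at the centre of its underside. Two rails run along its y axis (+y points to the robot's left, up to 0.5 rad off). At the +y end a grey nozzle block, 52 (x) x 45 (y) mm, top at 92 mm, is centred at (27, 162) mm. Place and yaw vary.
- carriage (a joint): Carriage position along the station's +y, m: 0 far from the nozzle, 0.12 at the hard stop (docked); starts at 0 to 0.06. About 2.5 N of friction; stays where left. It is an aluminium plate 98 (x) x 80 (y) mm, top 40 mm above the counter, with the handpiece fixed on it along y: radius 10 mm, axis 70 mm above the counter, 55 mm to +x of the grip post.
- carriage_grip (a point): Point on the axis of the carriage's upright black grip post, 80 mm above the counter; axes as the station's. The post is 20 mm (x) by 25 mm (y), from the carriage's top at 40 mm up to 100 mm above the counter. Pinch it from above across its 25 mm, the fingers closing along the station's y, or push it along +y.
- nozzle_tip (a point): Tip of the brass nozzle that the handpiece's tail meets when docked (70 mm above the counter); axes as the station's, the nozzle points to -y. For orientation only.
- cap_top (a point): Centre of the flat top of the plunger's round black cap (46 mm diameter, 14 mm thick), 126 mm above the counter when released; it goes down with the plunger. The valve below it, fixed to the counter: steel flange 80 mm across, grey body 56 mm across up to 76 mm, collar to 79.5 mm; the stem's black ring starts 15 mm above that. It stands left or right of the station, a dispenser on the other side.
- plunger (a joint): Travel of the plunger in m: 0 released (up), growing straight down, 0.030 at the bottom. A spring pushes it back up: about 3.5 N at the start, about 7 N at the half-way point 0.015, about 11 N at the bottom. It springs back when let go.
- dispenser: Bystander: loose white pump dispenser bottle, 68 mm in diameter, 143 mm tall, with a spout; origin at the centre of its underside. Leave it alone.
- spare: Bystander: loose spare handpiece, a steel rod 140 mm long and 20 mm thick lying on the counter between the robot and the station; origin under its middle. Leave it alone.
- jar: Bystander: loose glass jar, 68 mm in diameter, 75 mm tall; origin at the centre of its underside. Leave it alone.
- cup: Bystander: loose paper cup, 72 mm in diameter, 85 mm tall; origin at the centre of its underside. Leave it alone.
- wrench: Bystander: loose small wrench, 130 mm long, lying on the counter. Leave it alone.
Things that resemble listed ones, but are neither listed nor needed, are in the scene too. Leave any orange look-alike of the part that bears cap_top alone.

How it is judged (in metres and radians):
On the way, in this order (a step that is already met when the one before it is completed fails the run):
1. the carriage is slid to its stop at the nozzle (value of joint carriage above 0.115 m), for 0.2 s.
2. the plunger is pressed half-way and held by the robot (value of joint plunger between 0.01 and 0.02 m and contact force between any of the fingers, the arm and plunger above 1 N), for 0.3 s.
At the end, for the whole second after the job is handed in: The robot is pressing the plunger (contact force over 1 N) and keeps it still at 15 mm of travel, 5 mm either way, for the last second; the carriage is still within 5 mm of its stop (joint over 0.115) (all of step 2 and value of joint carriage above 0.115 m and velocity of joint plunger between -0.01 and 0.01 m/s); the arm keeps its last pose, push and grip.
It fails at once if the plunger is pressed more than 6 mm while the carriage is more than 8 mm short of its stop (value of joint plunger above 0.006 m and value of joint carriage below 0.112 m).
It fails at once if the plunger is pushed close to the bottom (over 25 mm) (value of joint plunger above 0.025 m).
It fails at once if the dispenser, jar or cup is moved more than 40 mm or tipped over (distance of any of dispenser, jar, cup from where it was at the start of the episode above 0.04 m or angle between any of dispenser, jar, cup's own z axis and vertical above 0.5 rad).
It fails at once if the spare handpiece or the wrench is moved more than 40 mm (distance of any of spare, wrench from where it was at the start of the episode above 0.04 m).
It also fails if it takes over 38 s, if anything falls off the work surface, if the arm or the gripper's body presses on something with over 40 N, if the wrist force passes 120 N, or if a joint passes its speed limit or range.

## Working session

There is one attempt and no reset: what is moved stays moved. The work goes in short steps, Python scripts to look and compute and a shell command to move; the robot and the scene stay as the last step left them, time stands still between calls to the robot, and variables do not carry over. Pictures are saved under pics/ and viewed, and the job is handed in when it is done.

```bash
ls; mkdir -p pics
python3 - <<'E'
from rig import ctrl, vision
import cv2
o=ctrl.get_obs();print(o)
for n in("scene","top","wrist"):
    cv2.imwrite(f"pics/{n}0.png",vision.snapshot(n)); print(n,vision.camera_model(n))
E
```

```text
pics
{'clock': 0.0, 'joints': array([ 5.47107389e+01,  1.40825530e+01,  8.93238766e+01, -2.69526570e-03,
        7.67004172e+01, -9.97465072e+00]), 'qd': array([ 0.00719405, -0.04927367,  0.04936929, -0.00192791,  0.06465332,
       -0.04925544]), 'effort': array([ 1.26789546e-03, -4.15855157e+01, -3.14595044e+01,  6.84739393e-02,
        3.34800105e-02, -1.61896473e-04]), 'eef_pos': array([0.27759782, 0.58710928, 0.21537252]), 'tcp_rot': array([[-1.03995126e-03,  4.27577610e-01,  9.03978045e-01],
       [-1.54860374e-03,  9.03976761e-01, -4.27578784e-01],
       [-9.99998260e-01, -1.84456488e-03, -2.77943488e-04]]), 'contact_force': array([-0.48015148, -0.43653208, -0.85732278]), 'wrist_torque': array([-0.01907693,  0.0129441 , -0.02093222]), 'width': 0.9999808650878413}
scene {'fx': 380.9936373378008, 'fy': 380.9936373378008, 'cx': 275.7816859302163, 'cy': 208.79440251714234, 'dist_coeffs': array([-0.07195994,  0.        ,  0.        ,  0.        ,  0.        ]), 'R': array([[-0.80437698,  0.59377934, -0.02009386],
       [ 0.41457589,  0.5367465 , -0.73486735],
       [-0.42556374
[... 363 characters left out ...]
1,  1.83492073e-02, -1.55232584e-01],
       [ 1.55261539e-01,  1.55403501e-04, -9.87873388e-01]]), 't': array([0.00190464, 0.59087261, 1.08028462])}
wrist {'fx': 335.3250035373315, 'fy': 335.3250035373315, 'cx': 280.2351483969249, 'cy': 212.51845110076746, 'dist_coeffs': array([-0.06082855,  0.        ,  0.        ,  0.        ,  0.        ]), 'hand_eye': array([[-3.03996677e-04, -2.46981467e-01,  9.69020156e-01,
        -1.68925426e-01],
       [ 9.99999159e-01,  1.14686967e-03,  6.06026585e-04,
        -1.47088518e-03],
       [-1.26101716e-03,  9.69019525e-01,  2.46980911e-01,
        -7.24351935e-02],
       [ 0.00000000e+00,  0.00000000e+00,  0.00000000e+00,
         1.00000000e+00]])}
```

View pics/scene0.png

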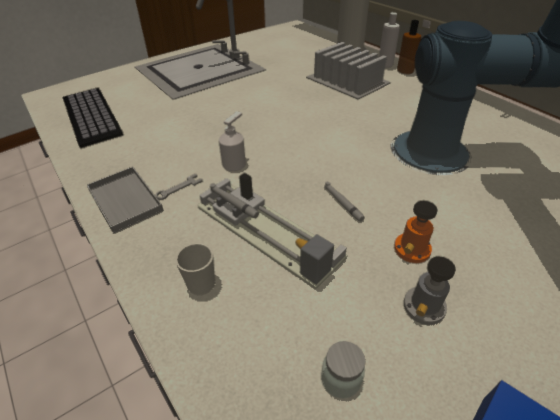

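View pics/top0.png

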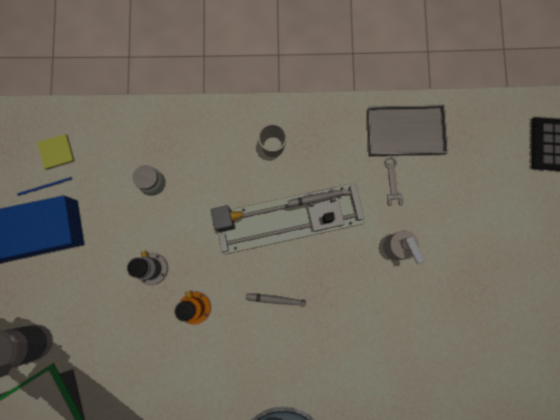

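View pics/wrist0.png

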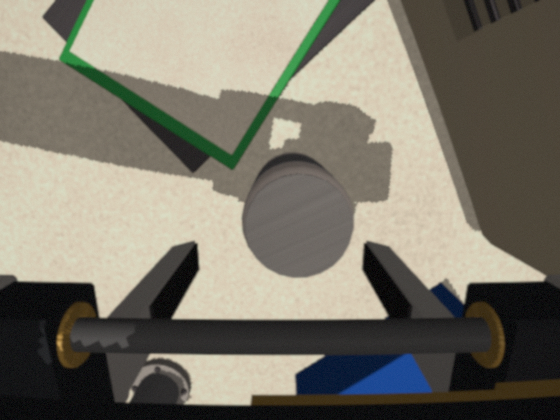

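The scene view shows the carriage post at about (245,185), the nozzle block at (317,258), the grey valve's cap at (440,270) and the orange look-alike's at (425,210). In the top view they are the post at (328,217), the block at (223,217), the grey valve's cap at (139,267) and the orange one at (186,311). I'll zoom in next.

Run:
```python
import cv2,numpy as np
t=cv2.imread("pics/top0.png");s=cv2.imread("pics/scene0.png")
a=cv2.resize(t[170:330,110:370],None,fx=3,fy=3,interpolation=cv2.INTER_CUBIC)
b=cv2.resize(s[160:330,190:460],None,fx=2.9,fy=2.9,interpolation=cv2.INTER_CUBIC)
cv2.imwrite("pics/topz.png",cv2.convertScaleAbs(a,alpha=1.8));cv2.imwrite("pics/scenez.png",cv2.convertScaleAbs(b,alpha=1.8))
for n,i,boxes in(("top",t,dict(post=(315,205,345,230),cap=(125,252,163,282),block=(205,200,238,235))),("scene",s,dict(post=(235,168,258,200),cap=(420,254,460,284)))):
  for k,(x0,y0,x1,y1) in boxes.items():
    g=i[y0:y1,x0:x1].max(2)
    for th in (30,40,50):
      nn,l,st,c=cv2.connectedComponentsWithStats((g<th).astype(np.uint8))
      j=1+np.argmax(st[1:,4]) if nn>1 else 0
      print(n,k,th,st[j,:4]+[x0,y0,0,0],st[j,4],c[j]+[x0,y0])
```

```text
top post 30 [323 215  10   8] 39 [326.12820513 219.28205128]
top post 40 [322 213  12  10] 87 [327.54022989 217.7816092 ]
top post 50 [322 213  12  11] 100 [327.52 217.81]
top cap 30 [128 259  20  18] 265 [137.56226415 267.67169811]
top cap 40 [128 259  20  19] 295 [137.76610169 267.55254237]
top cap 50 [128 259  20  19] 317 [137.90851735 267.66246057]
top block 30 [228 227   5   2] 5 [230.  227.6]
top block 40 [218 225  16   6] 41 [226.04878049 228.14634146]
top block 50 [216 221  18  11] 66 [226.04545455 227.56060606]
scene post 30 [235 168  23  32] 736 [246.  183.5]
scene post 40 [241 175  11  24] 195 [245.77435897 186.34358974]
scene post 50 [240 174  12  25] 229 [245.68995633 186.00436681]
scene cap 30 [420 254  40  30] 1200 [439.5 268.5]
scene cap 40 [429 266  23  15] 102 [438.08823529 276.04901961]
scene cap 50 [428 257  27  25] 508 [440.41929134 269.10433071]
```

View pics/topz.png

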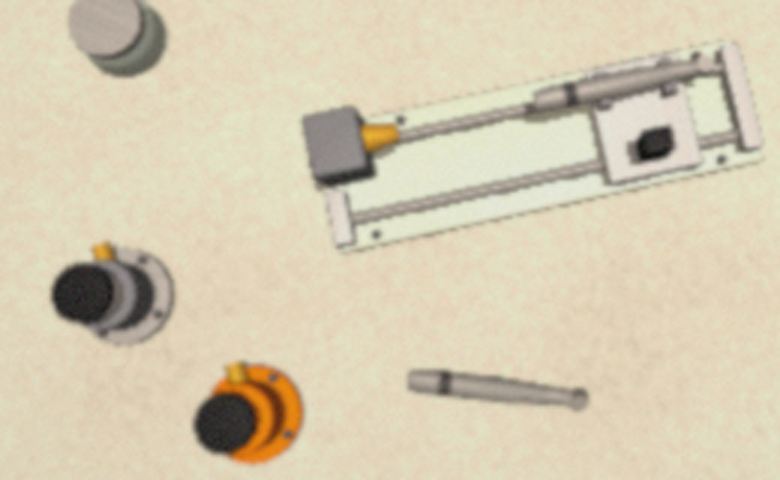

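View pics/scenez.png

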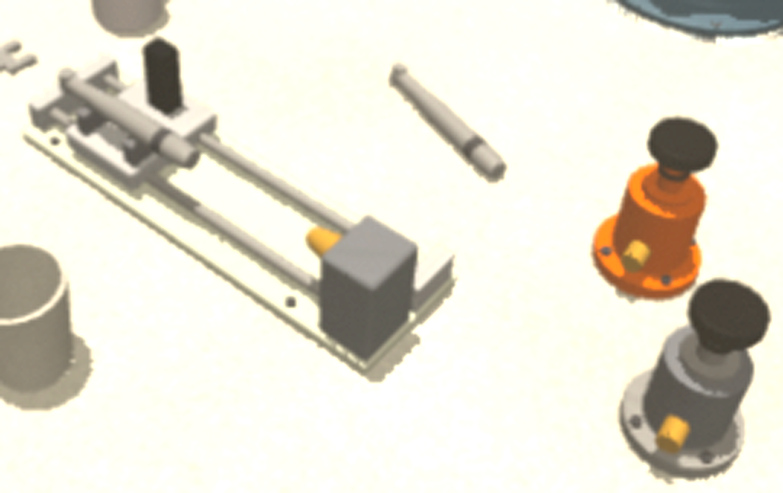

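The top zoom shows the post's top at about zoom px (657,140) and the plate's near edge running from (340,252) to (765,157). It also shows the grey valve's cap at (83,292). The scene zoom shows the post's top at about (160,48) and the cap's top face at about (731,308).

```bash
cat > h.py <<'E'
import numpy as np, cv2
from rig import ctrl, vision
def ray(name,px,pose=None):
    m=vision.camera_model(name);K=np.array([[m["fx"],0,m["cx"]],[0,m["fy"],m["cy"]],[0,0,1.]])
    u=cv2.undistortPoints(np.array([[px]],float),K,m["dist_coeffs"])[0,0];d=np.array([*u,1.])
    if name=="wrist":
        p,R=pose;H=m["hand_eye"];o=p+R@H[:3,3];d=R@H[:3,:3]@d
    else:
        R=np.array(m["R"]);o=-R.T@m["t"];d=R.T@d
    return o,d/np.linalg.norm(d)
def plane(r,z):
    o,d=r;return o+d*(z-o[2])/d[2]
def tri(r1,r2):
    A=np.stack([r1[1],-r2[1]],1);s=np.linalg.lstsq(A,r2[0]-r1[0],rcond=None)[0]
    a=r1[0]+s[0]*r1[1];b=r2[0]+s[1]*r2[1];return (a+b)/2,np.linalg.norm(a-b)
E
python3 - <<'E'
from h import *
T=lambda x,y:ray("top",((x+.5)/3-.5+110,(y+.5)/3-.5+170))
S=lambda x,y:ray("scene",((x+.5)/2.9-.5+190,(y+.5)/2.9-.5+160))
np.set_printoptions(precision=4,suppress=True)
print("post",tri(T(658,139),S(160,47)),plane(T(658,139),.1),plane(S(160,47),.1))
print("cap",tri(T(83,292),S(731,309)),plane(T(83,292),.126),plane(S(731,309),.126))
def edge(a,b,z):
    p,q=plane(T(*a),z),plane(T(*b),z);d=p-q;print("yaw(y axis vs world y)",np.degrees(np.arctan2(-d[0],d[1])),p,q,np.linalg.norm(d))
edge((340,252),(765,157),.012); edge((357,217),(600,169),.025);
for z,pts in((.012,[(722,41)]),(.092,[(303,117),(355,107),(374,171),(322,181)])):
    print([plane(T(*p),z) for p in pts])
# orange, jar, dispenser
print("orange",plane(T(226,422),.126),"flange valve",plane(T(123,296),.006), "jar",plane(T(107,20),.075))
print("disp",plane(ray("top",(403,245)),.1),"spare",plane(T(412,380),.01),plane(T(580,398),.01))
E
```

```text
post (array([ 0.5625, -0.1193,  0.0991]), np.float64(0.00018029392992293707)) [ 0.5624 -0.1192  0.1   ] [ 0.563  -0.1182  0.1   ]
cap (array([0.4501, 0.3231, 0.1231]), np.float64(0.002063052264054792)) [0.4505 0.3213 0.126 ] [0.4519 0.3248 0.126 ]
yaw(y axis vs world y) 11.566914159278886 [0.4833 0.1432 0.012 ] [ 0.5574 -0.2189  0.012 ] 0.36957835182279897
yaw(y axis vs world y) 10.155438946334803 [0.5115 0.1274 0.025 ] [ 0.5482 -0.0773  0.025 ] 0.20795737300621533
[array([ 0.659 , -0.1865,  0.012 ])]
[array([0.5865, 0.1624, 0.092 ]), array([0.5938, 0.121 , 0.092 ]), array([0.5421, 0.1059, 0.092 ]), array([0.5349, 0.147 , 0.092 ])]
orange [0.3525 0.2122 0.126 ] flange valve [0.4505 0.3261 0.006 ] jar [0.6724 0.3253 0.075 ]
disp [ 0.4909 -0.2894  0.1   ] spare [0.3762 0.0832 0.01  ] [ 0.359  -0.0563  0.01  ]
```

```bash
python3 -m handwheel '[{"xyz":[-0.1,0,0],"roll":-0.081,"jaw":94},{"xyz":[-0.1,0,0],"roll":-0.081,"jaw":94},{"xyz":[0,0,0],"roll":-0.081,"jaw":94},{"xyz":[0,0,0],"roll":-0.081,"jaw":94},{"xyz":[0,0,0],"roll":-0.08,"jaw":94},{"xyz":[0,-0.35,0.07],"roll":0,"jaw":94},{"xyz":[0,-0.35,0.07],"roll":0,"jaw":94},{"xyz":[0,-0.35,0.07],"roll":0,"jaw":94},{"xyz":[0,-0.35,0.07],"roll":0,"jaw":94},{"xyz":[0,-0.35,0.07],"roll":0,"jaw":94},{"xyz":[0,-0.35,0.07],"roll":0,"jaw":94},{"xyz":[0,-0.35,0.07],"roll":0,"jaw":94}]' 20
```

```text
clock: 1.35
eef_pos: [0.3921, 0.3087, 0.2403]
tcp_rot: [[-0.0, -0.192, 0.981], [-0.0, 0.981, 0.192], [-1.0, -0.0, -0.0]]
contact_force: [0.6, -0.5, -0.4]
width: 0.999
```

```bash
python3 -m handwheel '[{"xyz":[0,-0.37,0.07],"roll":0,"jaw":94},{"xyz":[0,-0.37,0.07],"roll":0,"jaw":94},{"xyz":[0,-0.37,0.07],"roll":0,"jaw":94},{"xyz":[0,-0.37,0.07],"roll":0,"jaw":94},{"xyz":[0,-0.37,0.07],"roll":0,"jaw":94},{"xyz":[0,-0.37,0.07],"roll":0,"jaw":94},{"xyz":[0,-0.37,0.07],"roll":0,"jaw":94},{"xyz":[0,-0.37,0.07],"roll":0,"jaw":94},{"xyz":[0,-0.37,0.07],"roll":0,"jaw":94},{"xyz":[0,-0.37,0.07],"roll":0,"jaw":94},{"xyz":[0,0,0],"roll":0,"jaw":94},{"xyz":[0,0,0],"roll":0,"jaw":94}]'
python3 - <<'E'
from h import *
o=ctrl.get_obs();i=vision.snapshot("wrist");cv2.imwrite("pics/w1.png",i);np.savez("w1.npz",p=o["eef_pos"],R=o["tcp_rot"]);print(o["eef_pos"],o["clock"])
E
```

```text
clock: 2.55
eef_pos: [0.5592, -0.1099, 0.2398]
tcp_rot: [[-0.001, -0.19, 0.982], [0.001, 0.982, 0.19], [-1.0, 0.001, -0.001]]
contact_force: [0.8, 0.3, -0.5]
width: 1.002
[ 0.55924803 -0.10990008  0.23983623] 2.55
```

View pics/w1.png

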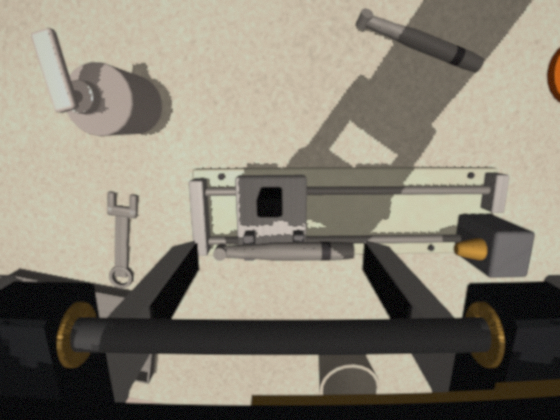

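The wrist view shows the rails horizontal, so the yaw of 11° is right. The post's black top is at about (270,202), and the brass nozzle at (470,248).

Run:
```python
from h import *
np.set_printoptions(precision=4,suppress=True)
f=np.load("w1.npz");pose=(f["p"],f["R"]);i=cv2.imread("pics/w1.png")
cv2.imwrite("pics/w1z.png",cv2.convertScaleAbs(cv2.resize(i[165:265,185:355],None,fx=4,fy=4,interpolation=cv2.INTER_CUBIC),alpha=2.2))
R=f["R"]
def loc(X): d=X-f["p"];return R.T@d
for p in [(270,201),(257,188),(283,217)]:
    X=plane(ray("wrist",p,pose),.1);print(p,X,loc(X))
print("tool frame of triangulated",loc(np.array([.5625,-.1193,.1])))
T=ray("top",((658+.5)/3-.5+110,(139+.5)/3-.5+170));print(tri(T,ray("wrist",(270,201),pose)))
print("nozzle tip",loc(plane(ray("wrist",(456,246),pose),.07)),"tail",loc(plane(ray("wrist",(352,250),pose),.07)))
```

```text
(270, 201) [ 0.5555 -0.1208  0.1   ] [ 0.1398 -0.0101 -0.0056]
(257, 188) [ 0.5457 -0.135   0.1   ] [ 0.1398 -0.0222 -0.018 ]
(283, 217) [ 0.5685 -0.1057  0.1   ] [0.1398 0.0022 0.01  ]
tool frame of triangulated [ 0.1398 -0.01    0.0015]
(array([ 0.5655, -0.1216,  0.0638]), np.float64(0.004681706378585684))
nozzle tip [0.17   0.1913 0.0508] tail [0.1699 0.0769 0.0549]
```

View pics/w1z.png

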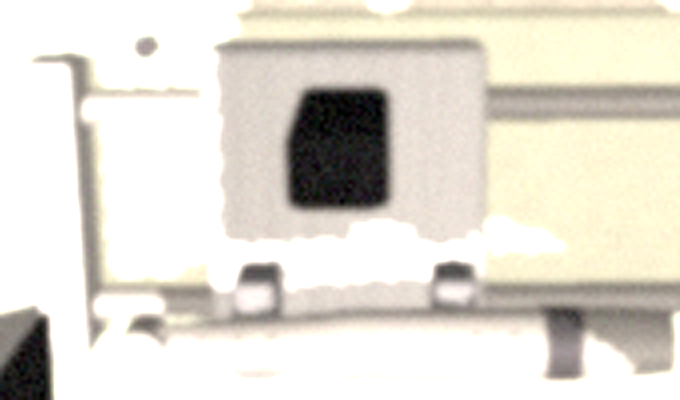

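```bash
python3 -m handwheel '[{"xyz":[0.25,-0.085,0.008],"roll":0,"jaw":94},{"xyz":[0.3,0,0],"roll":0,"jaw":94},{"xyz":[0.3,0,0],"roll":0,"jaw":94},{"xyz":[0.25,0,0],"roll":0,"jaw":94},{"xyz":[0.25,0,0],"roll":0,"jaw":94},{"xyz":[0,0,0],"roll":0,"jaw":94},{"xyz":[0,0,0],"roll":0,"jaw":20},{"xyz":[0,0,0],"roll":0,"jaw":20},{"xyz":[0,0,0],"roll":0,"jaw":20},{"xyz":[0,0,0],"roll":0,"jaw":20},{"xyz":[0,0,0],"roll":0,"jaw":20},{"xyz":[0,0,0],"roll":0,"jaw":20}]' 20
python3 - <<'E'
from h import *
cv2.imwrite("pics/w2.png",vision.snapshot("wrist"));print(ctrl.get_obs()["eef_pos"])
E
```

```text
clock: 3.8
eef_pos: [0.5626, -0.1193, 0.0789]
tcp_rot: [[0.001, -0.192, 0.981], [-0.0, 0.981, 0.192], [-1.0, -0.0, 0.001]]
contact_force: [0.4, -0.4, -0.3]
width: 0.526
[ 0.56244306 -0.11927222  0.07866281]
```

View pics/w2.png

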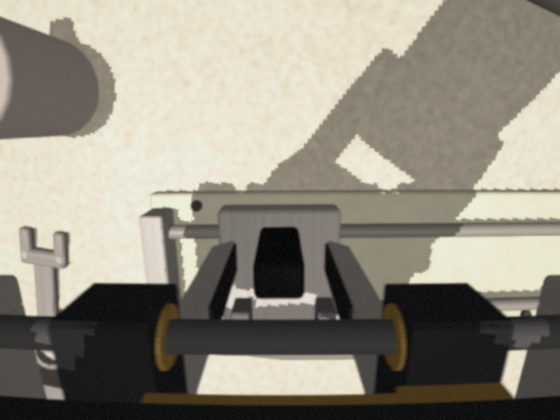

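The post is centred between the fingers, at about (279,262), with the jaws still closing around it.

```bash
python3 -m handwheel '[{"xyz":[0,0,0],"roll":0,"jaw":20},{"xyz":[0,0,0],"roll":0,"jaw":20},{"xyz":[0,0,0],"roll":0,"jaw":20},{"xyz":[0,0,0],"roll":0,"jaw":20},{"xyz":[0,0,0],"roll":0,"jaw":20},{"xyz":[0,0,0],"roll":0,"jaw":20}]' 20
```

```text
clock: 4.45
eef_pos: [0.5624, -0.1194, 0.0784]
tcp_rot: [[-0.0, -0.192, 0.981], [-0.0, 0.981, 0.192], [-1.0, -0.0, -0.0]]
contact_force: [-1.1, -1.8, -1.5]
width: 0.264
```

Gripped: 0.264 × 94 is about 25 mm, the post's width. Sliding now.

```bash
python3 -m handwheel '[{"xyz":[0,0.1,0],"roll":0,"jaw":20},{"xyz":[0,0.1,0],"roll":0,"jaw":20},{"xyz":[0,0.1,0],"roll":0,"jaw":20},{"xyz":[0,0.1,0],"roll":0,"jaw":20},{"xyz":[0,0.1,0],"roll":0,"jaw":20},{"xyz":[0,0.1,0],"roll":0,"jaw":20},{"xyz":[0,0.1,0],"roll":0,"jaw":20},{"xyz":[0,0.05,0],"roll":0,"jaw":20},{"xyz":[0,0,0],"roll":0,"jaw":20}]'
```

```text
clock: 5.35
eef_pos: [0.5442, -0.0291, 0.0784]
tcp_rot: [[-0.002, -0.193, 0.981], [0.002, 0.981, 0.193], [-1.0, 0.002, -0.002]]
contact_force: [-6.1, 1.9, 3.9]
width: 0.263
```

```bash
python3 -m handwheel '[{"xyz":[0,0.04,0],"roll":0,"jaw":20},{"xyz":[0,0.04,0],"roll":0,"jaw":20},{"xyz":[0,0.04,0],"roll":0,"jaw":20},{"xyz":[0,0,0],"roll":0,"jaw":20}]'
```

```text
clock: 5.75
eef_pos: [0.5416, -0.0161, 0.0784]
tcp_rot: [[-0.002, -0.192, 0.981], [0.001, 0.981, 0.192], [-1.0, 0.001, -0.002]]
contact_force: [-5.8, -0.1, 2.9]
width: 0.266
```

```bash
python3 -m handwheel '[{"xyz":[0,0.035,0],"roll":0,"jaw":20},{"xyz":[0,0.035,0],"roll":0,"jaw":20},{"xyz":[0,0,0],"roll":0,"jaw":20}]'
```

```text
clock: 6.05
eef_pos: [0.5408, -0.0118, 0.0783]
tcp_rot: [[-0.0, -0.192, 0.981], [-0.007, 0.981, 0.192], [-1.0, -0.007, -0.001]]
contact_force: [-3.2, -17.1, -2.1]
width: 0.267
```

The force has risen to 17 N after about 110 mm of travel. I'll push a little more and check it visually.

```bash
python3 -m handwheel '[{"xyz":[0,0.03,0],"roll":0,"jaw":20},{"xyz":[0,0,0],"roll":0,"jaw":20},{"xyz":[0,0,0],"roll":0,"jaw":20},{"xyz":[0,0,0],"roll":0,"jaw":20}]'
python3 - <<'E'
from h import *
i=vision.snapshot("top");cv2.imwrite("pics/t3.png",i)
j=vision.snapshot("scene")
cv2.imwrite("pics/s3.png",cv2.convertScaleAbs(cv2.resize(j[160:330,190:460],None,fx=2.9,fy=2.9,interpolation=cv2.INTER_CUBIC),alpha=1.8))
E
```

```text
clock: 6.45
eef_pos: [0.5408, -0.0117, 0.0783]
tcp_rot: [[0.001, -0.192, 0.981], [-0.013, 0.981, 0.192], [-1.0, -0.013, -0.001]]
contact_force: [-0.6, -28.8, -6.5]
width: 0.269
```

View pics/s3.png

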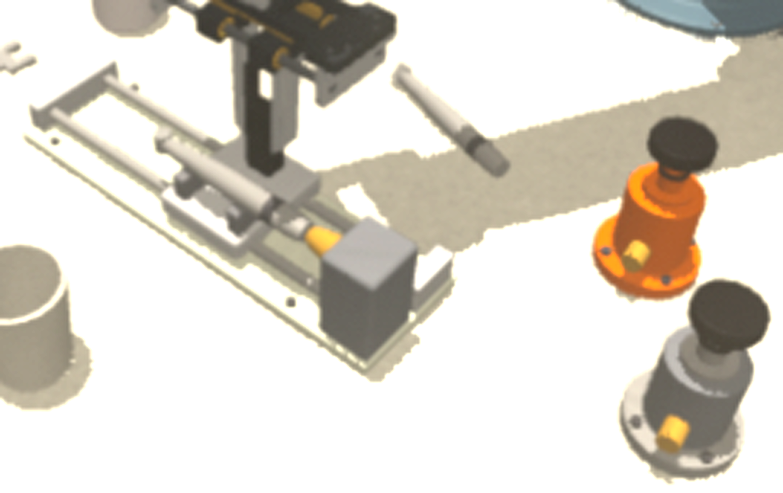

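The scene view shows the handpiece's tail against the brass nozzle at about (310,232), with the arm stalled at 29 N, so the carriage is docked. I'll relax the push, open the jaws and rise.

```bash
python3 -m handwheel '[{"xyz":[0,-0.05,0],"roll":0,"jaw":20},{"xyz":[0,0,0],"roll":0,"jaw":60},{"xyz":[0,0,0],"roll":0,"jaw":60},{"xyz":[0,0,0],"roll":0,"jaw":60},{"xyz":[0,0,0],"roll":0,"jaw":60},{"xyz":[0,0,0],"roll":0,"jaw":60},{"xyz":[-0.3,0,0],"roll":0,"jaw":60},{"xyz":[-0.3,0,0],"roll":0,"jaw":60},{"xyz":[-0.3,0,0],"roll":0,"jaw":0},{"xyz":[-0.3,0,0],"roll":0,"jaw":0},{"xyz":[0,0,0],"roll":0,"jaw":0},{"xyz":[0,0,0],"roll":0,"jaw":0}]'
python3 - <<'E'
from h import *
o=ctrl.get_obs();i=vision.snapshot("wrist");cv2.imwrite("pics/w4.png",i);print(o["eef_pos"],o["clock"])
E
```

```text
clock: 7.75
eef_pos: [0.5416, -0.0107, 0.2231]
tcp_rot: [[0.002, -0.192, 0.981], [-0.0, 0.981, 0.192], [-1.0, -0.001, 0.002]]
contact_force: [-0.0, -1.0, -0.2]
width: 0.334
[ 0.54158736 -0.0106944   0.22310925] 7.75
```

View pics/w4.png

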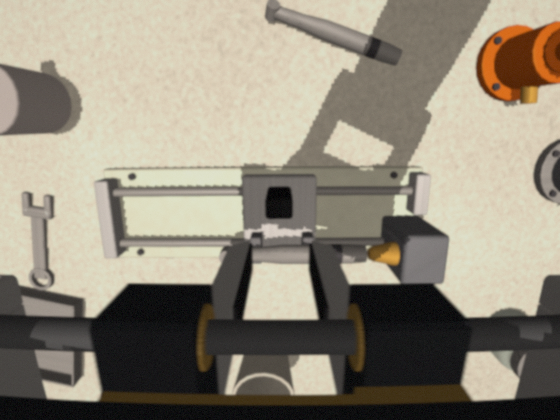

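The wrist view shows the handpiece's tail still meeting the nozzle at about (370,254), so the carriage has stayed docked. Next I'll move over the grey valve.

```bash
python3 -m handwheel '[{"xyz":[0,0.36,-0.027],"roll":0,"jaw":0},{"xyz":[0,0.36,-0.027],"roll":0,"jaw":0},{"xyz":[0,0.36,-0.027],"roll":0,"jaw":0},{"xyz":[0,0.36,-0.027],"roll":0,"jaw":0},{"xyz":[0,0.36,-0.027],"roll":0,"jaw":0},{"xyz":[0,0.36,-0.027],"roll":0,"jaw":0},{"xyz":[0,0.36,-0.027],"roll":0,"jaw":0},{"xyz":[0,0.35,-0.027],"roll":0,"jaw":0},{"xyz":[0,0,0],"roll":0,"jaw":0},{"xyz":[0,0,0],"roll":0,"jaw":0},{"xyz":[0,0,0],"roll":0,"jaw":0}]'
python3 - <<'E'
from h import *
o=ctrl.get_obs();i=vision.snapshot("wrist");cv2.imwrite("pics/w5.png",i);print(o["eef_pos"],o["clock"],o["width"]);np.savez("w5.npz",p=o["eef_pos"],R=o["tcp_rot"])
E
```

```text
clock: 8.9
eef_pos: [0.4495, 0.3213, 0.2211]
tcp_rot: [[-0.002, -0.191, 0.982], [-0.001, 0.982, 0.191], [-1.0, -0.001, -0.002]]
contact_force: [-0.8, -1.4, -0.1]
width: 0.01
[0.44946894 0.32129312 0.22107984] 8.9 0.00982878744591398
```

View pics/w5.png

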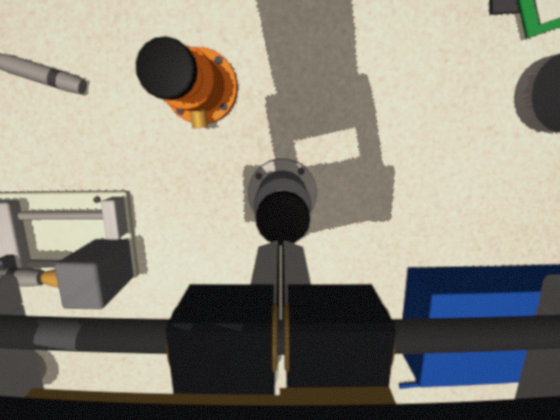

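The wrist view shows the black cap at about (283,217), from x 256 to 310, just ahead of the closed fingers at (280,250).

Run:
```python
from h import *
np.set_printoptions(precision=4,suppress=True)
f=np.load("w5.npz");pose=(f["p"],f["R"]);i=cv2.imread("pics/w5.png")
g=(i.max(2)<40).astype(np.uint8);g[:185]=0;g[246:]=0;g[:,:245]=0;g[:,320:]=0
n,l,st,c=cv2.connectedComponentsWithStats(g);j=1+np.argmax(st[1:,4]);print(st[j],c[j])
cs,_=cv2.findContours((l==j).astype(np.uint8),0,2);print(cv2.minEnclosingCircle(cs[0]))
cv2.imwrite("pics/w5z.png",cv2.convertScaleAbs(cv2.resize(i[150:260,230:335],None,fx=5,fy=5,interpolation=cv2.INTER_CUBIC),alpha=2.5))
T=ray("top",(137.4,267.2))
for p in [(283,216),(283,217.5),(283,219)]:
    w=ray("wrist",p,pose);X=plane(w,.126);print(X,f["R"].T@(X-f["p"]),tri(T,w),tri(ray("scene",((731+.5)/2.9-.5+190,(309+.5)/2.9-.5+160)),w))
print("top-view based",f["R"].T@(np.array([.4503,.322,.126])-f["p"]))
```

```text
[ 257  191   52   54 2165] [282.443  216.7155]
((282.40740966796875, 217.29629516601562), 26.920316696166992)
[0.4461 0.3224 0.126 ] [ 0.0951  0.0018 -0.0029] (array([0.4496, 0.3237, 0.1156]), np.float64(0.0020916882970186718)) (array([0.4474, 0.3229, 0.1209]), np.float64(0.00046436610247973457))
[0.4474 0.3226 0.126 ] [ 0.0951  0.0018 -0.0016] (array([0.45  , 0.3235, 0.1175]), np.float64(0.0009835924592644244)) (array([0.4483, 0.3232, 0.122 ]), np.float64(0.0006178034173259597))
[0.4486 0.3229 0.126 ] [ 0.0951  0.0018 -0.0003] (array([0.4503, 0.3232, 0.1194]), np.float64(0.00011060092449792065)) (array([0.4493, 0.3234, 0.123 ]), np.float64(0.0007703883489632916))
top-view based [0.0951 0.0006 0.0012]
```

View pics/w5z.png

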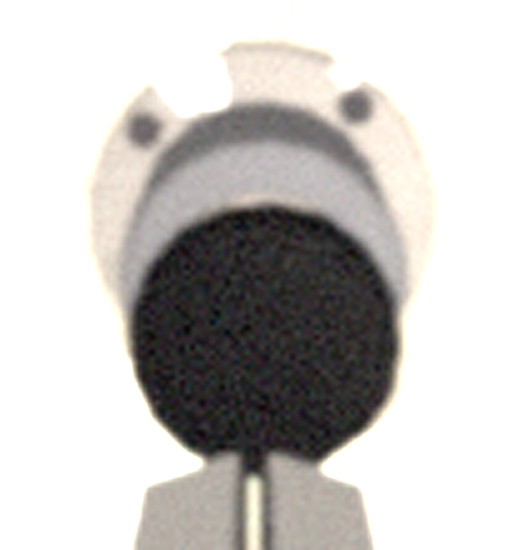

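The fingers are centred over the cap to within about 2 mm. I'll descend, then feel for the cap.

```bash
python3 -m handwheel '[{"xyz":[0.2,0.012,0],"roll":0,"jaw":0},{"xyz":[0.2,0,0],"roll":0,"jaw":0},{"xyz":[0.1,0,0],"roll":0,"jaw":0},{"xyz":[0.1,0,0],"roll":0,"jaw":0},{"xyz":[0.03,0,0],"roll":0,"jaw":0},{"xyz":[0,0,0],"roll":0,"jaw":0},{"xyz":[0,0,0],"roll":0,"jaw":0},{"xyz":[0,0,0],"roll":0,"jaw":0}]'
python3 -m handwheel '[{"xyz":[0.015,0,0],"roll":0,"jaw":0},{"xyz":[0,0,0],"roll":0,"jaw":0},{"xyz":[0,0,0],"roll":0,"jaw":0}]'
```

```text
clock: 9.75
eef_pos: [0.4501, 0.3239, 0.1479]
tcp_rot: [[0.002, -0.192, 0.981], [0.001, 0.981, 0.192], [-1.0, 0.0, 0.002]]
contact_force: [0.1, -0.2, 1.0]
width: 0.007
clock: 10.05
eef_pos: [0.4495, 0.3237, 0.1451]
tcp_rot: [[0.0, -0.192, 0.981], [0.0, 0.981, 0.192], [-1.0, -0.0, 0.0]]
contact_force: [-0.7, -0.3, -0.1]
width: 0.003
```

```bash
python3 -m handwheel '[{"xyz":[0.035,0,0],"roll":0,"jaw":0},{"xyz":[0,0,0],"roll":0,"jaw":0},{"xyz":[0,0,0],"roll":0,"jaw":0}]'
python3 -m handwheel '[{"xyz":[0.02,0,0],"roll":0,"jaw":0},{"xyz":[0,0,0],"roll":0,"jaw":0},{"xyz":[0,0,0],"roll":0,"jaw":0}]'
python3 -m handwheel '[{"xyz":[0.015,0,0],"roll":0,"jaw":0},{"xyz":[0,0,0],"roll":0,"jaw":0},{"xyz":[0,0,0],"roll":0,"jaw":0}]'
```

```text
clock: 10.35
eef_pos: [0.4493, 0.3236, 0.1406]
tcp_rot: [[-0.001, -0.192, 0.981], [-0.0, 0.981, 0.192], [-1.0, -0.0, -0.001]]
contact_force: [-0.6, -0.7, -0.6]
width: 0.005
clock: 10.65
eef_pos: [0.4495, 0.3236, 0.1384]
tcp_rot: [[-0.0, -0.192, 0.981], [-0.0, 0.981, 0.192], [-1.0, -0.0, -0.0]]
contact_force: [0.4, -0.1, -0.2]
width: 0.01
clock: 10.95
eef_pos: [0.4498, 0.3238, 0.1372]
tcp_rot: [[0.001, -0.192, 0.981], [0.0, 0.981, 0.192], [-1.0, 0.0, 0.001]]
contact_force: [-0.3, -0.6, 3.0]
width: 0.001
```

Contact is at TCP z of about 0.137 (3 N), which matches a cap height of 126 mm. I'll press 12 mm in steps and then trim.

```bash
python3 -m handwheel '[{"xyz":[0.035,0,0],"roll":0,"jaw":0},{"xyz":[0.035,0,0],"roll":0,"jaw":0},{"xyz":[0.03,0,0],"roll":0,"jaw":0},{"xyz":[0,0,0],"roll":0,"jaw":0},{"xyz":[0,0,0],"roll":0,"jaw":0},{"xyz":[0,0,0],"roll":0,"jaw":0}]'
```

```text
clock: 11.55
eef_pos: [0.4499, 0.3238, 0.1251]
tcp_rot: [[0.001, -0.192, 0.981], [0.0, 0.981, 0.192], [-1.0, 0.0, 0.001]]
contact_force: [-1.8, -0.5, 6.3]
width: 0.009
```

```bash
python3 -m handwheel '[{"xyz":[0.025,0,0],"roll":0,"jaw":0},{"xyz":[0,0,0],"roll":0,"jaw":0},{"xyz":[0,0,0],"roll":0,"jaw":0},{"xyz":[0,0,0],"roll":0,"jaw":0},{"xyz":[0,0,0],"roll":0,"jaw":0},{"xyz":[0,0,0],"roll":0,"jaw":0}]'
python3 - <<'E'
from h import *
j=vision.snapshot("scene")
cv2.imwrite("pics/s6.png",cv2.convertScaleAbs(cv2.resize(j[160:330,190:460],None,fx=2.9,fy=2.9,interpolation=cv2.INTER_CUBIC),alpha=1.8))
j=vision.snapshot("top");cv2.imwrite("pics/t6.png",cv2.convertScaleAbs(cv2.resize(j[170:330,110:370],None,fx=3,fy=3,interpolation=cv2.INTER_CUBIC),alpha=1.8))
E
```

```text
clock: 12.15
eef_pos: [0.4499, 0.3238, 0.1223]
tcp_rot: [[0.001, -0.192, 0.981], [0.0, 0.981, 0.192], [-1.0, 0.0, 0.001]]
contact_force: [-0.6, -1.1, 6.7]
width: 0.002
```

View pics/s6.png

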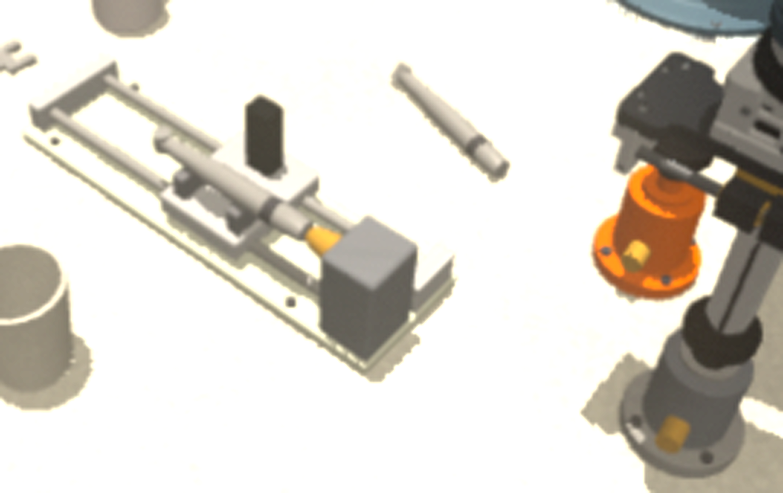

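View pics/t6.png

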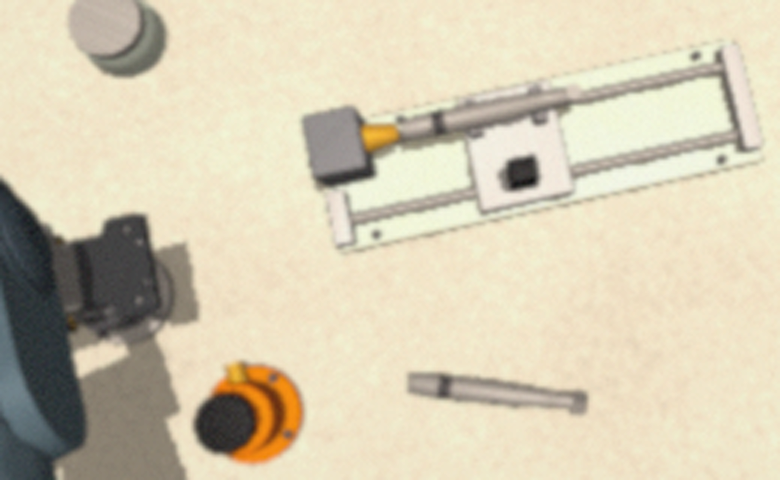

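In both views the handpiece's tail meets the nozzle, at (305,232) in the scene view and (398,130) in the top view. The grey valve's cap is pressed down, and the orange valve and spare sit at the same pixels as before. About 7 N at 14.7 mm of travel fits the half-way point, so I'm handing in.

Run:
```python
from h import *
o=ctrl.get_obs();print(o["clock"],o["eef_pos"],o["contact_force"]);print(ctrl.close_job())
```

```text
12.25 [0.44991058 0.32385204 0.12225145] [-2.16796869 -1.1168254   7.54365692]
the job is handed in; nothing more can be done
None
```

The job is handed in at 12.25 s with the carriage at its stop and the robot holding the plunger about half-way down.

- **Carriage:** I gripped the post and slid it about 110 mm along the rails until the arm stalled against the stop at about 29 N. I then let go. In the last scene and top views the handpiece's tail was still against the nozzle. The carriage joint itself can't be read, so that evidence is only visual plus the stall force.
- **Plunger:** I pressed the grey valve's cap with closed fingers. Contact came at a cap height of about 126 mm, matching your text. The tool then went down about 14.7 mm, and the cap pushed back with 6.7 to 7.5 N, against about 7 N expected half-way. The arm is holding that pose.
- **Disagreements:** Camera estimates of the cap height were 116–123 mm, a few millimetres low, so I relied on the touch reading. Two station edges gave yaws of 11.6° and 10.2°. I used 11°, and the rails looked level in the wrist camera.
- **Other things on the counter:** The spare and the orange look-alike hadn't moved in the last views, and neither had the jar or cup as far as those showed. I did not check the dispenser or wrench in full in a last picture, but the arm never felt contact near them.

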